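Seal the biscuit tin with its inner lid and lift off the outer lid

TASK

Pick up the nested lid set from the cork trivet by the inner lid's steel post, keep the lids together and upright, and lower them all the way onto the biscuit tin before letting go of the post. Then take the dark wooden outer lid alone by its collar and lift it straight up, leaving the inner lid seated undisturbed in the tin. Finish while still holding the outer lid level over the tin, well clear above the post; do not shift the tin and do not disturb the other things.

Things in the scene. Friction and masses are not known exactly. Their poses are not given: they have to be found in the camera images.
- biscuit_tin: open round white tin with two blue bands and a stack of biscuits inside; loose, 0.9 kg, stands upright. 92 mm outer diameter (93 over the bands), 90 mm tall, wall 4 mm (mouth 84 mm across). Origin: centre of its underside; z up.
- tin_rim (a point): centre of the tin's mouth, level with the top of its rim (90 mm above its underside).
- inner_lid: steel inner lid, loose, about 0.25 kg: plug (78 mm diameter, 14 deep, foot tapered to 70) that enters the tin's mouth; flange (90 mm diameter, 4 thick) that rests on the rim; upright post (16 mm diameter) on its axis, top 85 mm above the plug's underside. Origin: centre of the plug's underside, z up; seated it is 76 mm above the tin's underside. Starts standing on the trivet.
- post_top (a point): top end of the inner lid's post, on its axis; 71 mm above the tin's rim when the lid is seated, 32 mm above the outer lid's collar when the lids are nested. Lifting by the post carries both lids.
- outer_lid: dark wooden outer lid, loose, about 0.12 kg; rests unfastened on the inner lid's flange, the post passing through its bore with 1.5 mm play. Plate 108 mm diameter, 5 thick; skirt (3 mm wall) hanging 10 mm below the plate's underside; round collar, 44 mm diameter, 30 tall, on the plate. Origin: on the axis at the plate's underside, 18 mm above the inner lid's origin when nested; z up.
- collar_top (a point): centre of the top of the outer lid's collar, 35 mm above the outer lid's origin, 30 mm above the plate's upper face. Lifting by the collar carries the outer lid alone.
- trivet: round cork trivet, 120 mm diameter, 8 mm thick, fixed to the worktop; the nested lids start on it. Origin: centre of its underside.
- tall_canister: white canister with blue leaves and its own fixed lid, 112 mm across, 145 mm tall, bystander, loose. Origin: centre of its underside.
- pepper_mill: wooden pepper mill, 58 mm across, 180 mm tall, bystander, loose. Origin: centre of its underside.
- tea_box: dark cardboard tea box, 68x131x107 mm, bystander, loose. Origin: centre of its underside.
- mug: plain cream mug with one handle, 78x116x101 mm, bystander, loose. Origin: on its underside.
- spice_jar: small jar with a yellow cap, 42 mm across, 96 mm tall, bystander, loose. Origin: centre of its underside.
- timer: white wind-up kitchen timer, 62 mm across, 47 mm tall, bystander, loose. Origin: centre of its underside.
- teaspoon: steel teaspoon lying flat near the front edge, 130x26x11 mm, bystander, loose. Origin: centre of its underside.

How it is judged:
By the outcome, as a careful person would: the job done as asked, in the order asked, and still so for the second after the job is handed in, while the arm keeps its last pose, push and grip.
It also fails if it takes over 54 s, if anything falls off the work surface, if the arm or the gripper's body presses on something with over 40 N, if the wrist force passes 120 N, or if a joint passes its speed limit or range.

ROBOT

A 7-joint arm with a two-finger parallel gripper is mounted at the origin on a cart in front of the work surface, level with it; the furniture and walls round the work are solid. World frame = base frame: x ahead of the robot, y to its left, z up, the work surface at z = 0. Lengths are in m, angles in rad, forces in N, time in s.
With the tool pointing down it reaches from about 0.35 to 0.9 m from the base axis. Payload 8.1 kg.
Tool frame: the origin (TCP) lies midway between the tips of the shut fingers; the grasp point (between the pads) lies behind it (arm.tcp_to_grasp is the z of the grasp point in the tool frame, in m); z points along the fingers, y is the line along which they close (so a half turn about z gives the same grasp; the last joint's range is limited). The gripper opens to 92 mm and grips with 3 to 60 N. Pads are 19 mm wide; open, the fingers measure 130 mm over their backs; the gripper's body (75 mm by 190 mm) begins 47 mm behind the grasp point.
Start: joints at [1.201, 0.434, 0.025, 1.573, -0.012, 1.134, -0.075], TCP at [0.165, -0.603, 0.227] pointing down, gripper open.
Joint ranges: [-2.62, 2.62], [-0.44, 2.09], [-1.27, 1.32], [0.08, 2.57], [-1.32, 4.46], [0.12, 2], [-2.74, 2.74]. Speed limits (rad/s): [2.22, 2.22, 3.01, 3.01, 3.14, 3.14, 3.14].

INTERFACE

Orientations are given as a rotation vector (axis times angle).
In Python, from cell import readout, vision, arm gives the robot as it stands.
- The arm moves only by the tool carry_out, never from a script. Its argument "increments" is one flat list of numbers, 6 for each row, row after row: the shift along the world's x, y, z in mm, then the turn, a rotation vector about the world's x, y, z in rad. In form: [tx, ty, tz, wx, wy, wz, tx, ty, tz, wx, wy, wz, ...]. A call has 1 to 20 rows; each row shifts and turns the commanded pose from where the row before left it; what a row does not reach is not made up. A row lasts 1/8 s, in which the tool goes at most 62.5 mm and 10.7 degrees, less where a joint would pass 70% of its speed; a pose out of reach is approached as far as the arm can. A call with a gripper value outside its range is refused whole. "grip" is the closure, from 0 (fully open) to 1 (shut), set as the call begins (left out, the last holds). The fingers move at their own pace and stop on an object; "newtons" is the grip in N (left out, the last holds). Time passes only in rows, so rows that do not move let the fingers close. It gives the time, the measured TCP pose, the force, the opening and the grip force at its end, in the units of the state.
- readout.observe(): the state, without advancing time (a new reading comes with each control period).
- vision.get_image(name): name is "scene" or "top"; returns the picture (384x512x3 uint8, red, green, blue); there is no depth.
- vision.calibration(name): a dict with "fov_y" (degrees; the focal length in pixels is half the picture's height over the tangent of half this angle, whatever the lens; pixels are square), "cx", "cy" (the principal point, pixels), "pose" (4x4, takes a point from camera to world coordinates). Camera axes: x right, y up, looking along -z (the intrinsics and any distortion apply to the point x, -y, -z); pixel columns grow to the right and rows downward; lengths in m; the calibration is good to about 2 mm. A picture is of the moment at which its call begins. calibration takes no time and is no camera call.
- arm.sign_off(): hands the job in; it is judged then, once.
The state is a dict: "clock": time; "joints": joint angles; "dq": joint speeds; "joint_efforts": joint torques, N m; "position": TCP position; "ee_rot": TCP orientation; "force": force on the tool from outside, world axes, zero at the start; "ft_torque": the same for the moment, N m; "width": opening from 0.0 (shut) to 1.0 (fully open); "gripper_force": force on a finger pad.
Only numpy, scipy, OpenCV 4.12 (cv2) and the standard library are available. Lean on these libraries where they do the work, as an engineer would, in place of code of your own. Each camera call takes 0.05 s, during which the arm holds its last target. There are 200 camera calls.

## Working session

There is one attempt and no reset: what is moved stays moved. The work goes in short steps, Python scripts to look and compute and a tool call to move; the robot and the scene stay as the last step left them, time stands still between calls to the robot, and variables do not carry over. Pictures are saved under pics/ and viewed, at most 10 in all, crops included, and the job is handed in when it is done.

Besides the shell and the picture viewer there is one more tool, called after "Emit:" as name(argument=value, ...), one argument or row to a line, values as JSON. carry_out: Moves the arm, as the interface text tells. Its arguments: {"type":"object","properties":{"increments":{"type":"array","items":{"type":"number"}},"grip":{"type":"number"},"newtons":{"type":"number"}},"required":["increments"]}

```bash
mkdir -p pics; ls; python3 - <<'E'
from cell import readout, vision, arm
import cv2,numpy as np
np.set_printoptions(precision=4,suppress=True)
for n in("scene","top"):
    c=vision.calibration(n); print(n,c)
    cv2.imwrite(f"pics/{n}0.png",cv2.cvtColor(vision.get_image(n),cv2.COLOR_RGB2BGR))
print(readout.observe(), arm.tcp_to_grasp)
E
```

```text
pics
scene {'fov_y': 50.350752255170406, 'cx': 258.87391363929714, 'cy': 195.4068092081448, 'pose': array([[-0.5013,  0.5358, -0.6795, -0.1413],
       [-0.8652, -0.3219,  0.3845,  0.4475],
       [-0.0127,  0.7806,  0.6249,  0.755 ],
       [ 0.    ,  0.    ,  0.    ,  1.    ]])}
top {'fov_y': 46.32137402812167, 'cx': 254.40709303118382, 'cy': 187.52712580903997, 'pose': array([[-0.0073,  0.985 , -0.1723,  0.4032],
       [-1.    , -0.0067,  0.0043,  0.0188],
       [ 0.003 ,  0.1723,  0.985 ,  1.1482],
       [ 0.    ,  0.    ,  0.    ,  1.    ]])}
{'clock': 0.1, 'joints': array([ 1.2014,  0.4351,  0.025 ,  1.574 , -0.0116,  1.134 , -0.0751]), 'dq': array([-0.0009,  0.0004,  0.0014, -0.0023, -0.0002, -0.0005,  0.0003]), 'joint_efforts': array([  0.0025, -66.9128,   0.9878, -31.5155,  -0.0605,   0.0373,
         0.0001]), 'position': array([ 0.1646, -0.6025,  0.226 ]), 'ee_rot': array([-3.1124, -0.4177,  0.0005]), 'force': array([ 0.4767, -0.5762,  0.4609]), 'ft_torque': array([ 0.02  , -0.0331, -0.0385]), 'gripper_force': 0.0, 'width': 1.0022674755103598} -0.0188
```

View pics/scene0.png

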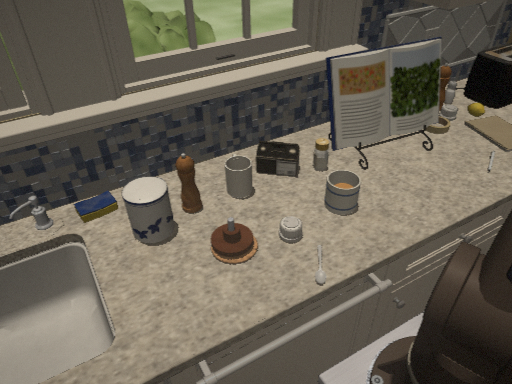

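View pics/top0.png

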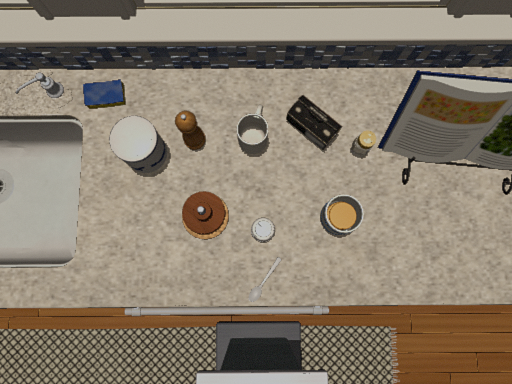

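The scene view shows the lid set on the trivet at about (232,240), the post top near (231,222), the tin at (342,192), the timer at (291,229) and the mill at (189,185). In the top view the lids are at (205,213), the tin at (343,214) and the timer at (263,229). I'll enlarge the key regions next.

```bash
python3 - <<'E'
import cv2,numpy as np
t=cv2.imread("pics/top0.png");s=cv2.imread("pics/scene0.png")
c=lambda im,x,y:cv2.resize(im[y:y+60,x:x+80],None,fx=5,fy=5,interpolation=cv2.INTER_CUBIC)
cv2.imwrite("pics/crop0.png",np.vstack([np.hstack([c(t,165,185),c(t,303,185)]),np.hstack([c(s,192,207),c(s,302,162)])]))
E
```

```text
(no output)
```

View pics/crop0.png

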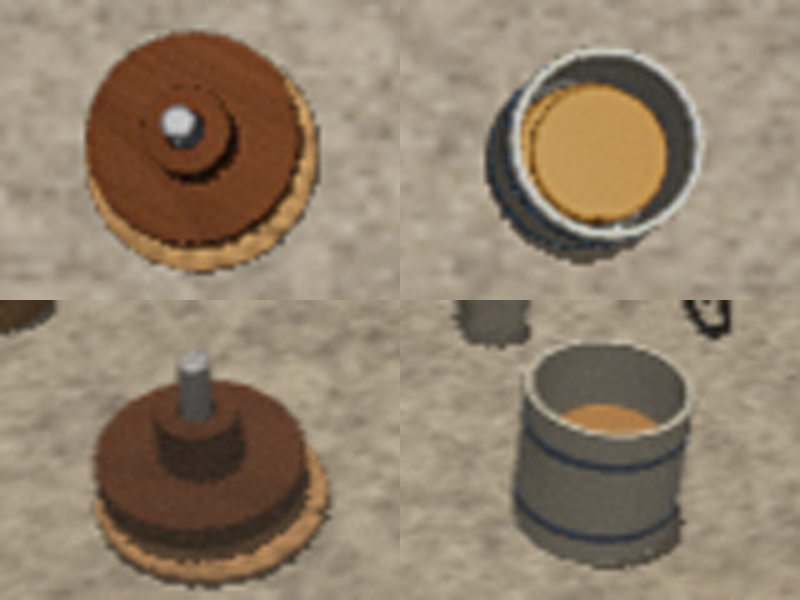

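The crop shows these pixel positions:

| Point | Top view | Scene view |
|---|---|---|
| Post top | (200.3,209.1) | (230.5,218.3) |
| Plate circle | (203.5,212.5) | – |
| Tin rim | (344.2,213.8) | (343.5,179.7) |

Next I'll cast rays for these and refine them with masks.

```bash
cat > h.py <<'E'
from cell import readout, vision, arm
import cv2,numpy as np
np.set_printoptions(precision=4,suppress=True)
C={n:vision.calibration(n) for n in("scene","top")}
def ray(n,u,v):
    c=C[n];f=192/np.tan(np.radians(c["fov_y"]/2));P=c["pose"]
    return P[:3,3],P[:3,:3]@np.array([(u-c["cx"])/f,-(v-c["cy"])/f,-1])
def plane(n,u,v,z):
    o,d=ray(n,u,v);return (o+d*(z-o[2])/d[2])[:2]
def tri(a,b):
    A=[];B=[]
    for n,p in(("top",a),("scene",b)):
        o,d=ray(n,*p);d=d/np.linalg.norm(d);M=np.eye(3)-np.outer(d,d);A.append(M);B.append(M@o)
    return np.linalg.lstsq(np.vstack(A),np.hstack(B),rcond=None)[0]
def circ(n,pts,z):
    p=np.array([plane(n,u,v,z) for u,v in pts]);return cv2.minEnclosingCircle((p*1000).astype(np.float32))
E
cat > m.py <<'E'
from h import *
t=cv2.imread("pics/top0.png");s=cv2.imread("pics/scene0.png")
print("post",tri((200.3,209.1),(230.5,218.3)),plane("top",200.3,209.1,.093),plane("scene",230.5,218.3,.093))
print("rim",tri((344.2,213.8),(343.5,179.7)),plane("top",344.2,213.8,.09),plane("scene",343.5,179.7,.09))
print("plate",plane("top",203.5,212.5,.031))
def mask(n,im,x,y,w,h,f,z):
    m=np.zeros(im.shape[:2],np.uint8); m[y:y+h,x:x+w]=f(im[y:y+h,x:x+w].astype(int))*255
    k=max(cv2.findContours(m,cv2.RETR_EXTERNAL,cv2.CHAIN_APPROX_NONE)[0],key=cv2.contourArea)
    k=cv2.convexHull(k)[:,0]
    p=(np.array([plane(n,u,v,z) for u,v in k])*1000).astype(np.float32)
    print(n,z,cv2.fitEllipse(p))
br=lambda a:(a[...,2]-a[...,0]>25)&(a[...,2]<150)
wh=lambda a:(a.min(-1)>165)&(a.max(-1)-a.min(-1)<25)
mask("top",t,175,185,60,60,br,.031)
mask("top",t,310,185,60,60,lambda a:(a.min(-1)>190),.09)
for n,u,v,z in[("timer",263,229,.03),("jar",368,139,.096),("mill",186,120,.17),("canister",133,137,.145),("mug",253,128,.1),("box",314,117,.107),("spoon",265,279,.005)]: print(n,plane("top",u,v,z))
E
python3 m.py
```

```text
post [0.5372 0.1431 0.0925] [0.5368 0.1426] [0.537  0.1438]
rim [ 0.5248 -0.1979  0.0867] [ 0.5236 -0.1982] [ 0.5222 -0.1937]
plate [0.536  0.1418]
top 0.031 ((536.5037231445312, 141.54629516601562), (109.8387222290039, 113.57211303710938), 177.87722778320312)Traceback (most recent call last):
  File "m.py", line 15, in <module>
    mask("top",t,310,185,60,60,lambda a:(a.min(-1)>190),.09)
    ~~~~^^^^^^^^^^^^^^^^^^^^^^^^^^^^^^^^^^^^^^^^^^^^^^^^^^^^
  File "m.py", line 11, in mask
    print(n,z,cv2.fitEllipse(p))
              ~~~~~~~~~~~~~~^^^
cv2.error: OpenCV(4.12.0) /io/opencv/modules/imgproc/src/shapedescr.cpp:361: error: (-201:Incorrect size of input array) There should be at least 5 points to fit the ellipse in function 'fitEllipseNoDirect'
```

```bash
python3 - <<'E'
s=open('m.py').read()
s=s.replace('mask("top",t,310,185,60,60,lambda a:(a.min(-1)>190),.09)','''
mask("top",t,310,185,60,60,lambda a:(a.min(-1)>175)&(a.max(-1)-a.min(-1)<14),.09)
mask("scene",s,322,162,40,60,lambda a:(a.min(-1)>140),.09)
print(t[214,320:330].tolist(),t[214,360:368].tolist(),s[180,322:332].tolist())''')
open('m.py','w').write(s)
E
python3 m.py
```

```text
post [0.5372 0.1431 0.0925] [0.5368 0.1426] [0.537  0.1438]
rim [ 0.5248 -0.1979  0.0867] [ 0.5236 -0.1982] [ 0.5222 -0.1937]
plate [0.536  0.1418]
top 0.031 ((536.5037231445312, 141.54629516601562), (109.8387222290039, 113.57211303710938), 177.87722778320312)Traceback (most recent call last):
  File "m.py", line 16, in <module>
    mask("top",t,310,185,60,60,lambda a:(a.min(-1)>175)&(a.max(-1)-a.min(-1)<14),.09)
    ~~~~^^^^^^^^^^^^^^^^^^^^^^^^^^^^^^^^^^^^^^^^^^^^^^^^^^^^^^^^^^^^^^^^^^^^^^^^^^^^^
  File "m.py", line 11, in mask
    print(n,z,cv2.fitEllipse(p))
              ~~~~~~~~~~~~~~^^^
cv2.error: OpenCV(4.12.0) /io/opencv/modules/imgproc/src/shapedescr.cpp:361: error: (-201:Incorrect size of input array) There should be at least 5 points to fit the ellipse in function 'fitEllipseNoDirect'
```

```bash
sed -i '/^mask("top",t,310/d;/^mask("scene"/d' m.py; python3 m.py; python3 -c "
import cv2
t=cv2.imread('pics/top0.png');s=cv2.imread('pics/scene0.png')
print(t[190:240,344].tolist());print(s[165:205,343].tolist());print(s[180,360:372].tolist())"
```

```text
post [0.5372 0.1431 0.0925] [0.5368 0.1426] [0.537  0.1438]
rim [ 0.5248 -0.1979  0.0867] [ 0.5236 -0.1982] [ 0.5222 -0.1937]
plate [0.536  0.1418]
top 0.031 ((536.5037231445312, 141.54629516601562), (109.8387222290039, 113.57211303710938), 177.87722778320312)
[[74, 82, 84], [70, 63, 56], [55, 61, 61], [41, 44, 43], [62, 63, 62], [119, 128, 130], [186, 194, 192], [92, 137, 169], [82, 146, 188], [55, 111, 154]] [[52, 59, 62], [75, 83, 87], [146, 157, 160], [175, 191, 192], [128, 148, 158], [125, 144, 157], [130, 147, 160], [134, 152, 165]] [[109, 129, 142], [117, 137, 151], [120, 139, 152], [122, 143, 156], [105, 121, 130], [123, 140, 146], [128, 143, 150], [94, 106, 112], [70, 81, 86], [77, 86, 91]]
timer [ 0.4938 -0.0067]
jar [ 0.705  -0.2624]
mill [0.7311 0.1688]
canister [0.6992 0.2944]
mug [0.7332 0.0166]
box [ 0.7578 -0.1314]
spoon [ 0.3711 -0.0109]
[[144, 162, 173], [147, 165, 174], [143, 159, 171], [137, 155, 164], [154, 169, 178], [182, 192, 193], [80, 88, 91], [54, 58, 64], [56, 62, 66], [62, 71, 72], [60, 61, 63], [57, 62, 72], [57, 111, 156], [86, 153, 197], [86, 150, 195]
[... 659 characters left out ...]
, [78, 88, 94], [82, 92, 95], [82, 93, 97], [80, 91, 95], [80, 91, 96], [80, 92, 95], [78, 90, 94], [77, 91, 95], [79, 91, 94], [78, 90, 94], [80, 90, 96], [78, 95, 108], [72, 128, 179], [71, 122, 172], [75, 125, 174], [75, 126, 176], [78, 127, 175], [103, 144, 177], [111, 124, 131], [81, 90, 96], [79, 90, 95], [81, 92, 97], [81, 91, 98], [80, 86, 92], [57, 51, 48], [71, 72, 70], [79, 89, 96], [80, 93, 97], [80, 89, 94], [83, 94, 98], [80, 90, 97], [85, 94, 100], [80, 90, 97], [81, 92, 97]]
[[143, 165, 174], [126, 145, 156], [119, 141, 155], [128, 149, 163], [133, 152, 167], [132, 152, 165], [132, 154, 168], [133, 154, 167], [132, 151, 165], [128, 148, 160], [133, 151, 162], [133, 157, 166]]
```

```bash
python3 - <<'E'
from h import *
for n,f,x0,y0,x1,y1,th in(("top","pics/top0.png",322,191,368,238,140),("scene","pics/scene0.png",324,166,342+22,204,105)):
    im=cv2.imread(f).astype(int); m=(im.min(-1)>th)&(im[...,2]-im[...,0]<23)
    yx=np.argwhere(m[y0:y1,x0:x1]); P=np.array([plane(n,x+x0,y+y0,.09) for y,x in yx])*1000
    k=np.hypot(*(P-[523,-197]).T); P=P[(k<54)&(k>36)]
    for _ in range(4):
        A=np.c_[2*P,np.ones(len(P))]; q=np.linalg.lstsq(A,(P**2).sum(1),rcond=None)[0]
        c=q[:2]; r=np.sqrt(q[2]+c@c); e=np.hypot(*(P-c).T)-r; P=P[abs(e)<max(2.,2.5*e.std())] 
    print(n,c,r,len(P),e.std())
E
```

```text
top [ 525.9091 -197.9509] 43.729280364115105 150 0.922303020174091
scene [ 523.2632 -194.4655] 42.19202931063451 16 1.4647263712217216
```

The top-view rim circle is at (525.9,-198.0) with r = 43.7 mm (should be 44), and the post is at (537,143). The triangulated post-top height of 92.5 mm matches the expected 93. I'll move to above the post by way of an arc.

Emit:
carry_out(
  increments=[0,0,20,0,0,0,0,0,30,0,0,0,15,14,25,0,0,0,35,32,0,0,0,0,35,32,0,0,0,0,35,32,0,0,0,0,35,32,0,0,0,0,35,32,0,0,0,0,35,32,0,0,0,0,35,32,0,0,0,0,35,32,0,0,0,0,35,32,0,0,0,0,5,40,0,0,0,0,5,40,0,0,0,0,5,40,0,0,0,0,5,40,0,0,0,0,5,40,0,0,0,0,3,40,0,0,0,0,3,40,0,0,0,0,3,40,0,0,0,0],
  grip=0.3,
)

```text
clock: 2.6
position: [0.5285, 0.0203, 0.3014]
ee_rot: [3.114, 0.417, -0.001]
force: [0.8, -0.4, -0.7]
width: 0.697
gripper_force: 0.0
```

Emit:
carry_out(
  increments=[4,40,0,0,0,0,3,40,-20,0,0,0,1,30,-40,0,0,0,0,13,-40,0,0,0,0,0,-40,0,0,0,0,0,-30,0,0,0,0,0,-16,0,0,0,0,0,0,0,0,0,0,0,0,0,0,0],
)

```text
clock: 3.72
position: [0.5375, 0.1424, 0.1169]
ee_rot: [-3.113, -0.417, -0.003]
force: [-0.2, -0.3, 0.4]
width: 0.699
gripper_force: 0.0
```

```bash
python3 - <<'E'
from h import *
t=vision.get_image("top")[...,::-1];s=vision.get_image("scene")[...,::-1]
c=lambda im,x,y:cv2.resize(im[y:y+120,x:x+100],None,fx=4,fy=4,interpolation=cv2.INTER_CUBIC)
cv2.imwrite("pics/hov.png",np.hstack([c(t,150,140),c(s,182,142)]))
o=readout.observe();print(o["position"],o["ee_rot"],o["joints"])
E
```

```text
[0.5376 0.1423 0.117 ] [-3.1135 -0.4174 -0.0034] [-0.0901  0.47   -0.3617  1.8498  0.214   0.8575 -1.8606]
```

View pics/hov.png

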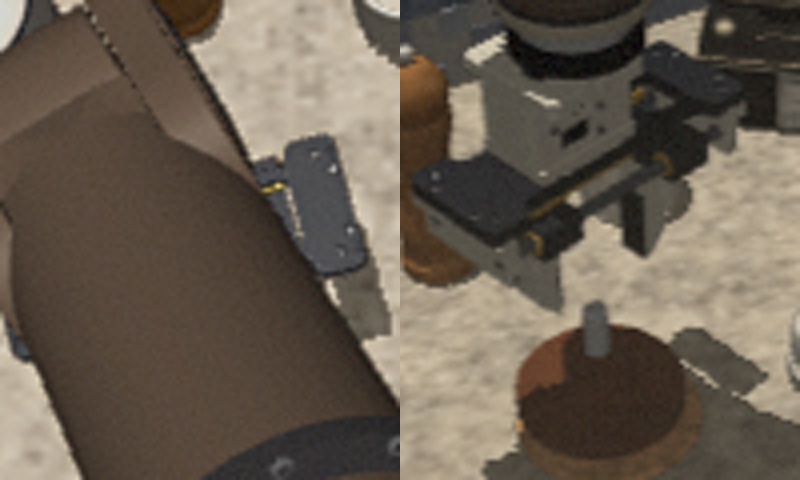

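The gripper straddles the post: the fingertip midpoint in the scene crop is at (600,282), against (595,305) for the post top 24 mm below it. I'll descend and grip.

Emit:
carry_out(
  increments=[0,0,-20,0,0,0,0,0,-20,0,0,0,0,0,-12,0,0,0,0,0,0,0,0,0],
)

```text
clock: 4.32
position: [0.5366, 0.142, 0.0636]
ee_rot: [3.113, 0.418, -0.001]
force: [0.0, 0.1, 0.3]
width: 0.698
gripper_force: 0.0
```

Emit:
carry_out(
  increments=[0,0,0,0,0,0,0,0,0,0,0,0,0,0,0,0,0,0,0,0,0,0,0,0,0,0,0,0,0,0,0,0,0,0,0,0,0,0,0,0,0,0,0,0,0,0,0,0],
  grip=1,
  newtons=40,
)

```text
clock: 5.32
position: [0.5366, 0.1423, 0.0637]
ee_rot: [-3.113, -0.418, 0.0]
force: [-1.5, 1.4, -0.5]
width: 0.161
gripper_force: 40.0
```

Emit:
carry_out(
  increments=[0,0,5,0,0,0,0,0,10,0,0,0,0,0,20,0,0,0,0,0,25,0,0,0,0,0,25,0,0,0,0,0,25,0,0,0,0,0,15,0,0,0,0,0,5,0,0,0,0,0,0,0,0,0],
)

```text
clock: 6.45
position: [0.5366, 0.1419, 0.1935]
ee_rot: [3.114, 0.418, -0.001]
force: [-0.2, -0.0, -4.5]
width: 0.166
gripper_force: 40.0
```

Emit:
carry_out(
  increments=[0,-10,0,0,0,0,-1,-20,0,0,0,0,-1,-30,0,0,0,0,-1,-30,0,0,0,0,-1,-30,0,0,0,0,-1,-30,0,0,0,0,-1,-30,0,0,0,0,-1,-30,0,0,0,0,-1,-30,0,0,0,0,-1,-30,0,0,0,0,-1,-30,0,0,0,0,-0.7,-20,0,0,0,0,0,-12,0,0,0,0,0,-8,0,0,0,0,0,0,0,0,0,0,0,0,0,0,0,0],
)

```text
clock: 8.45
position: [0.5263, -0.1968, 0.1938]
ee_rot: [-3.113, -0.42, -0.0]
force: [-1.2, -0.4, -4.2]
width: 0.163
gripper_force: 40.0
```

```bash
python3 - <<'E'
from h import *
t=vision.get_image("top")[...,::-1];s=vision.get_image("scene")[...,::-1]
c=lambda im,x,y:cv2.resize(im[y:y+120,x:x+100],None,fx=4,fy=4,interpolation=cv2.INTER_CUBIC)
cv2.imwrite("pics/t1.png",t);cv2.imwrite("pics/s1.png",s)
cv2.imwrite("pics/hov2.png",np.hstack([c(t,294,154),c(s,292,112)]))
o=readout.observe();print(o["position"],o["ee_rot"],o["joints"])
E
```

```text
[ 0.5262 -0.197   0.1938] [-3.1132 -0.4196 -0.0003] [ 0.4682  0.3822 -0.2753  1.7549  0.1188  1.0207 -1.1533]
```

View pics/hov2.png

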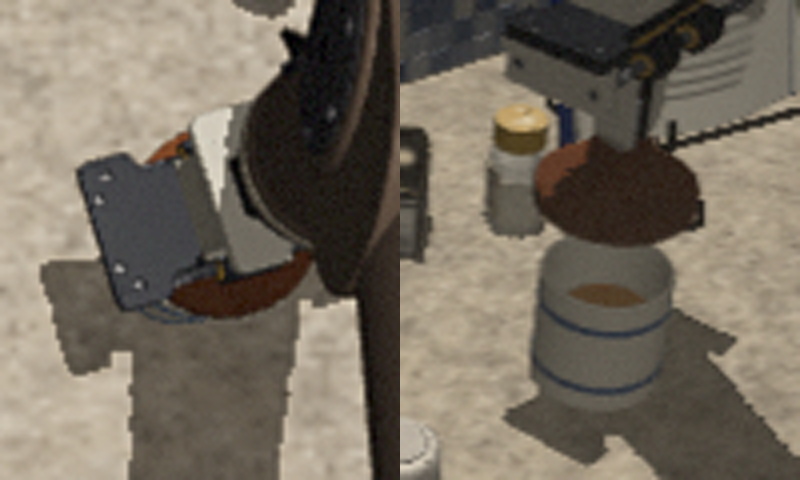

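The lid is over the tin. In the scene crop the plate is centred near (618,191) and the tin rim near (606,275). I'll check their relative alignment and level numerically in the scene view.

```bash
python3 - <<'E'
from h import *
s=cv2.imread("pics/s1.png").astype(int); t=cv2.imread("pics/t1.png").astype(int)
print(plane("scene",346.25,159.5,.161))
# horizontal extents
def ext(a,x0,x1,rows):
    for v in rows: print(v,[tuple(p) for p in s[v,x0:x1,[2]].tolist()][0])
for v in (158,160,162): print(v,s[v,322:334,2].tolist(),s[v,460-98:472-94,2].tolist())
for v in (182,186,190): print(v,s[v,322:332,2].tolist(),s[v,354:368,2].tolist())
from scipy.spatial.transform import Rotation as R
P=lambda x,y,z,n="scene":(lambda c,q:(c["cx"]+q[0]/-q[2]*F(c),c["cy"]-q[1]/-q[2]*F(c)))(C[n],C[n]["pose"][:3,:3].T@(np.array([x,y,z])-C[n]["pose"][:3,3]))
F=lambda c:192/np.tan(np.radians(c["fov_y"]/2))
a=np.linspace(0,6.283,200)
for nm,r,x,y,z in(("plate top",.054,.5262,-.197,.161),("skirt bot",.054,.5262,-.197,.146),("rim",.046,.5259,-.198,.09),("base",.046,.5259,-.198,0)):
    q=np.array([P(x+r*np.cos(i),y+r*np.sin(i),z) for i in a]);print(nm,q.min(0),q.max(0))
m=((s[...,2]-s[...,0]>18)&(s[...,2]<130)).astype(np.uint8);m[:,:318]=0;m[:,372:]=0;m[:145]=0;m[176:]=0
k=max(cv2.findContours(m,0,1)[0],key=cv2.contourArea);print(cv2.boundingRect(k))
E
```

```text
[ 0.5167 -0.1878]
158 [97, 103, 97, 71, 76, 85, 87, 92, 68, 43, 46, 45] [47, 46, 49, 49, 89, 151, 170, 173, 175, 170, 167, 162, 160, 161, 158, 160]
160 [95, 94, 85, 57, 38, 77, 87, 89, 66, 47, 41, 46] [49, 49, 53, 50, 67, 139, 166, 160, 162, 158, 161, 164, 167, 167, 171, 168]
162 [98, 100, 99, 73, 38, 51, 47, 49, 47, 42, 43, 46] [47, 44, 47, 48, 41, 49, 143, 177, 176, 169, 164, 165, 162, 167, 172, 177]
182 [159, 160, 162, 165, 114, 68, 81, 89, 91, 92] [84, 82, 76, 73, 70, 85, 101, 158, 178, 180, 178, 176, 174, 175]
186 [186, 175, 166, 155, 97, 63, 76, 81, 84, 85] [85, 85, 93, 99, 90, 84, 159, 178, 167, 159, 157, 164, 172, 172]
190 [153, 156, 162, 121, 81, 78, 66, 49, 52, 78] [97, 91, 91, 89, 69, 62, 78, 76, 76, 131, 149, 156, 149, 145]
plate top [325.9064 145.8684] [367.713  168.5762]
skirt bot [325.4003 150.5366] [366.8344 173.4181]
rim [326.8822 168.8638] [361.0331 188.8257]
base [324.0319 193.8304] [356.5078 214.381 ]
(325, 145, 42, 29)
```

Plate and rim agree with the predicted projections to under 1 px. I'll shift y by -1 mm and lower. Plug entry should come at TCP z ≈ 0.146 and seating at ≈ 0.132.

Emit:
carry_out(
  increments=[0,-1,-10,0,0,0,0,0,-15,0,0,0,0,0,-12,0,0,0,0,0,-6,0,0,0,0,0,-4,0,0,0,0,0,-3,0,0,0,0,0,-2,0,0,0,0,0,-2,0,0,0,0,0,0,0,0,0],
)

```text
clock: 9.68
position: [0.526, -0.1989, 0.1397]
ee_rot: [3.114, 0.418, -0.0]
force: [0.2, -0.3, -5.8]
width: 0.163
gripper_force: 40.0
```

Emit:
carry_out(
  increments=[0,0.5,-1.5,0,0,0,0,0,-1.5,0,0,0,0,0,-1.5,0,0,0,0,0,-1,0,0,0,0,0,0,0,0,0],
)

```text
clock: 10.3
position: [0.526, -0.1984, 0.1341]
ee_rot: [-3.114, -0.418, 0.0]
force: [-0.6, -0.5, -5.0]
width: 0.166
gripper_force: 40.0
```

Emit:
carry_out(
  increments=[0,0,-1,0,0,0,0,0,-1,0,0,0,0,0,0,0,0,0],
)

```text
clock: 10.68
position: [0.526, -0.1984, 0.1321]
ee_rot: [-3.114, -0.418, 0.0]
force: [0.4, 0.0, -4.4]
width: 0.166
gripper_force: 40.0
```

Emit:
carry_out(
  increments=[0,0,-0.7,0,0,0,0,0,0,0,0,0],
)

```text
clock: 10.92
position: [0.5261, -0.1984, 0.1317]
ee_rot: [3.114, 0.418, 0.0]
force: [-0.4, 0.3, -2.5]
width: 0.161
gripper_force: 40.0
```

Emit:
carry_out(
  increments=[0,0,-0.5,0,0,0,0,0,0,0,0,0],
)

```text
clock: 11.18
position: [0.5261, -0.1983, 0.1315]
ee_rot: [3.113, 0.418, 0.001]
force: [-3.6, 1.3, 5.3]
width: 0.164
gripper_force: 40.0
```

Emit:
carry_out(
  increments=[0,0,-0.5,0,0,0,0,0,0,0,0,0],
)

```text
clock: 11.42
position: [0.5262, -0.1983, 0.1315]
ee_rot: [3.113, 0.418, 0.001]
force: [-4.7, 1.5, 11.3]
width: 0.162
gripper_force: 40.0
```

It is seated: z is 0.1315 against 0.1317 expected, with 11 N of reaction. I'll relieve the push, then release.

Emit:
carry_out(
  increments=[0,0,0.7,0,0,0,0,0,0,0,0,0],
)

```text
clock: 11.68
position: [0.5261, -0.1983, 0.1315]
ee_rot: [3.114, 0.418, 0.0]
force: [-3.6, 2.2, 5.1]
width: 0.162
gripper_force: 40.0
```

Emit:
carry_out(
  increments=[0,0,0,0,0,0,0,0,0,0,0,0,0,0,0,0,0,0,0,0,0,0,0,0,0,0,0,0,0,0,0,0,0,0,0,0],
  grip=0.3,
)

```text
clock: 12.42
position: [0.5261, -0.1984, 0.1312]
ee_rot: [3.114, 0.418, 0.0]
force: [-0.2, -0.1, 0.3]
width: 0.698
gripper_force: 0.0
```

```bash
python3 - <<'E'
from h import *
t=vision.get_image("top")[...,::-1];s=vision.get_image("scene")[...,::-1]
c=lambda im,x,y:cv2.resize(im[y:y+120,x:x+100],None,fx=4,fy=4,interpolation=cv2.INTER_CUBIC)
cv2.imwrite("pics/s2.png",s)
cv2.imwrite("pics/rel.png",np.hstack([c(t,294,154),c(s,292,112)]))
o=readout.observe();print(o["position"],o["force"],o["width"])
E
```

```text
[ 0.526  -0.1984  0.1312] [ 0.5498 -0.0913 -0.4528] 0.6979384419166574
```

View pics/rel.png

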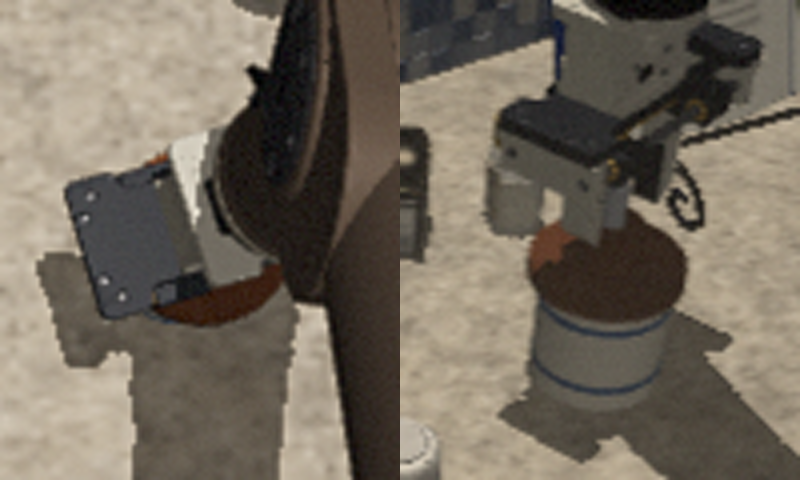

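The lids are seated level on the tin, with the plate at (608,262) in the scene crop and the tin base unmoved. I'll descend to the collar and grip it. The tips will be about 3.5 mm above the plate and the gripper body about 7 mm above the post.

Emit:
carry_out(
  increments=[0,0,-10,0,0,0,0,0,-10,0,0,0,0,0,-6,0,0,0,0,0,-2.5,0,0,0,0,0,0,0,0,0],
)

```text
clock: 13.15
position: [0.526, -0.1984, 0.1026]
ee_rot: [-3.114, -0.418, 0.0]
force: [0.7, 0.1, 0.8]
width: 0.7
gripper_force: 0.0
```

Emit:
carry_out(
  increments=[0,0,0,0,0,0,0,0,0,0,0,0,0,0,0,0,0,0,0,0,0,0,0,0,0,0,0,0,0,0,0,0,0,0,0,0],
  grip=1,
  newtons=20,
)

```text
clock: 13.9
position: [0.5262, -0.1984, 0.1029]
ee_rot: [3.114, 0.418, 0.0]
force: [-0.4, -0.1, 3.7]
width: 0.476
gripper_force: 20.0
```

Emit:
carry_out(
  increments=[0,0,1,0,0,0,0,0,2,0,0,0,0,0,3,0,0,0,0,0,4,0,0,0,0,0,0,0,0,0],
)

```text
clock: 14.52
position: [0.5263, -0.1985, 0.1132]
ee_rot: [3.113, 0.418, 0.001]
force: [0.4, -0.5, -0.9]
width: 0.476
gripper_force: 20.0
```

Emit:
carry_out(
  increments=[0,0,5,0,0,0,0,0,8,0,0,0,0,0,10,0,0,0,0,0,10,0,0,0,0,0,10,0,0,0,0,0,10,0,0,0,0,0,15,0,0,0,0,0,20,0,0,0,0,0,20,0,0,0,0,0,20,0,0,0,0,0,8,0,0,0,0,0,2,0,0,0,0,0,0,0,0,0,0,0,0,0,0,0],
)

```text
clock: 16.27
position: [0.5257, -0.1983, 0.25]
ee_rot: [-3.113, -0.418, 0.002]
force: [-0.2, -0.3, -1.5]
width: 0.477
gripper_force: 20.0
```

```bash
python3 - <<'E'
from h import *
t=vision.get_image("top")[...,::-1];s=vision.get_image("scene")[...,::-1]
c=lambda im,x,y:cv2.resize(im[y:y+150,x:x+100],None,fx=4,fy=4,interpolation=cv2.INTER_CUBIC)
cv2.imwrite("pics/fin.png",np.hstack([c(t,294,134),c(s,292,72)]))
o=readout.observe();print(o["position"],o["ee_rot"],o["force"],o["width"],o["clock"])
E
```

```text
[ 0.5258 -0.1983  0.2502] [-3.1132 -0.4177  0.0013] [-0.6241  0.0088 -2.2217] 0.47353883125696183 16.375
```

View pics/fin.png

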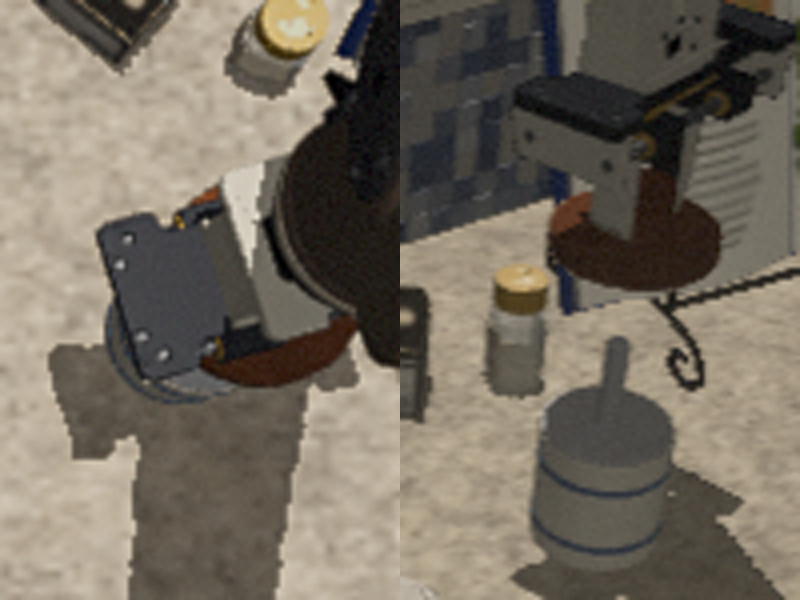

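The final picture shows the outer lid held level at (635,240), clear above the post top at (620,345). The inner lid is seated, with its post leaning 13 px in the crop, where a true vertical should lean about 12. The tin has not moved. I'll hand in the job.

```bash
python3 -c "
from cell import arm
print(arm.sign_off())"
```

```text
the job is handed in; nothing more can be done
None
```

I handed the job in at about 16 s of the 54 s limit: the inner lid is seated in the tin, and the gripper is holding the outer lid level, about 70 mm clear above the post; in the last pictures the tin had not shifted and nothing else looked disturbed.

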